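Index a handset test turntable and plug in its test module

ROBOT

A 6-joint arm with a two-finger parallel gripper is mounted at the origin on the work surface. World frame = base frame: x ahead of the robot, y to its left, z up, the work surface at z = 0. Lengths are in m, angles in degrees, forces in N, time in s.
With the tool pointing down it reaches from about 0.225 to 0.725 m from the base axis. Payload 3.1 kg.
Tool frame: the origin (TCP) lies midway between the tips of the shut fingers; the grasp point (between the pads) lies 19 mm behind it; z points along the fingers, y is the line along which they close (so a half turn about z gives the same grasp; the last joint's range is limited). The gripper opens to 85 mm and grips with 20 to 120 N. Pads are 22 mm wide; open, the fingers measure 114 mm over their backs; the gripper's body (76 mm by 85 mm) begins 54 mm behind the grasp point. The pads swing forward as they close: fully open they stand 13 mm farther back than shut.
Start: joints at [66.188, 2.75, 5.684, 92.934, 0, 82.678], TCP at [0.149, 0.503, 0.231] pointing down, gripper open.
Joint ranges: [-166.93, 166.93], [-56.73, 111.36], [-69.38, 81.34], [-121.58, 131.49], [-85.45, 84.26], [-180, 180]. Speed limits (degrees/s): [159.86, 159.86, 180, 180, 180, 180].

INTERFACE

Orientations are given as a 3x3 rotation matrix whose columns are the frame's x, y, z axes.
In Python, from station import manip, snapshot gives the robot as it stands (manip), with the cameras as plain functions.
- The arm moves only by the shell command python3 drive.py 'ROWS'. ROWS is rows parted by semicolons, their numbers by spaces, 1 to 5 of them, each of 5 numbers: the opening from 0.0 (shut) to 1.0 (fully open), then dx, dy, dz in m, then a turn about the tool's z in degrees; each row shifts and turns the commanded pose from where the row before left it, along the tool's axes as they then stand; what a row does not reach is not made up. A row lasts 1/12 s, in which the tool goes at most 0.0417 m and 7.16 degrees, less where a joint would pass 70% of its speed; a pose out of reach is approached as far as the arm can. The fingers move at their own pace and stop on an object; the grip force is fixed at half the most. Time passes only in rows, so rows that do not move let the fingers close. It prints the time, the measured TCP pose, the force, the opening and the grip force at its end.
- manip.state(): the state, without advancing time (a new reading comes with each control period).
- snapshot(name): name is "scene" or "top" or "wrist"; returns a dict with "image" (400x640x3 uint8, red, green, blue), "fx", "fy", "cx", "cy" (pixels), "k1" (the pictures are not rectified: a ray, as slopes to the right and down, at radius r is drawn at 1 + k1 r^2 times it, then the intrinsics apply), "view" (4x4, takes a point from world to camera coordinates); the wrist camera has in their place "tool_from_camera" (4x4, takes a point from camera to tool coordinates, whose origin is the TCP and whose axes are the flange's). Camera axes: x right, y up, looking along -z (the intrinsics and any distortion apply to the point x, -y, -z); pixel columns grow to the right and rows downward; lengths in m; the calibration is good to about 2 mm. A picture is of the moment at which its call begins: read the wrist's pose just before it. There is no depth.
- manip.sign_off(): hands the job in; it is judged then, once.
The state is a dict: "time": time; "joint_pos": joint angles; "joint_velocities": joint speeds; "joint_efforts": joint torques, N m; "eef_pos": TCP position; "tool_rot": TCP orientation; "wrist_force": force on the tool from outside, world axes, zero at the start; "moment": the same for the moment, N m; "opening": opening from 0.0 (shut) to 1.0 (fully open); "gripper_force": force on a finger pad.
Only numpy, scipy, OpenCV 4.12 (cv2) and the standard library are available. Lean on these libraries where they do the work, as an engineer would, in place of code of your own. Each camera call takes 0.05 s, during which the arm holds its last target. There are 200 camera calls.

TASK

Get the handset turntable ready for a test: turn its round top by the upright post until the hole in the top's lug lines up with the hole in the base's lug, then push the thick steel locking pin from its stand down through both holes until its collar rests on the lug. With the turntable locked, plug the grey block plug fully home into the rectangular socket on the turntable, and leave the thin spare pin and everything else on the bench where it is.

Things in the scene. Friction and masses are not known exactly. Their poses are not given: they have to be found in the camera images.
- turntable: Fixed grey base of the turntable, a disc 200 mm across and 34 mm high standing on the bench; origin on the pivot axis at bench level, z up. One square lug (56 mm) sticks out of it along its -y, 143 mm from the axis at its outer edge. The aluminium top that turns on it is 190 mm across, upper face 52 mm above the bench, and its own lug sweeps out to 143 mm from the axis as it turns.
- carrier (a joint): Angle of the turntable's aluminium top on the base, rad: 0 when the two lug holes line up, growing anticlockwise seen from above (range -0.3 to 1.6; starts between 0.6 and 1.3). It turns freely with about 0.15 N m of friction and stays where it is left. Fixed on the top: a white handset lying flat (140 x 48 mm, upper face 76 mm above the bench), the post, the socket and the lug.
- base_hole (a point): Upper mouth (34 mm above the bench) of the vertical 18 mm hole through the base's lug, 115 mm from the pivot axis; its axes are those of the base.
- carrier_hole (a point): Upper mouth (52 mm above the bench) of the vertical 18 mm hole through the 12 mm thick, 50 mm square lug of the turning top, 115 mm from the pivot axis; its axes turn with the top. A 6 mm gap separates this lug from the base lug beneath. In the top's frame (origin on the pivot axis) the hole is at (0, -115) mm.
- post_top (a point): Centre of the upper end, 118 mm above the bench, of the plain steel post by which the top is turned: upright, 22 mm diameter, 66 mm tall with a low 36 mm foot ring, at (60, -30) mm in the top's frame.
- socket_mouth (a point): Centre of the mouth, 80 mm above the bench, of the rectangular socket in a grey block (66 x 52 mm, 28 mm high) on the top, at (-45, -30) mm in the top's frame. The hole opens upward, 38 mm along this point's x by 26 mm along its y, 24 mm deep, with a 3 mm chamfer.
- pin: Thick steel locking pin, 92 mm long, upright in its stand at the start; origin at its lower tip, z along it towards the head. Shank 16 mm diameter and 46 mm long with a 7 mm tapered nose (9 mm at the tip), then a collar 32 mm diameter and 6 mm thick, then a dark round grip 26 mm diameter and 40 mm long (52 to 92 mm above the tip). 0.14 to 0.28 kg.
- pin_tip (a point): Lower tip of the locking pin.
- pin_collar (a point): Centre of the underside of the locking pin's collar, 46 mm above its tip.
- pin_stand: Fixed light wooden block 64 x 64 mm, 50 mm high, in whose vertical 19 mm hole the locking pin stands, its collar on the block; origin under its centre. The pin must be lifted 46 mm to come clear.
- spare_stand: Same kind of wooden block, fixed, with a 13 mm hole for the thin spare pin; origin under its centre.
- spare_pin: Bystander: thin spare pin, too small, 61 mm long (10 mm shank, 22 mm collar, 16 mm grip whose top is 77 mm above the bench), standing in its stand; origin at its lower tip.
- plug: Grey block plug, 70 mm tall, standing on its tongue on the bench; origin under the centre of the tongue, z up. The black tongue is 36 mm along x by 24 mm along y and 20 mm long; above it the body is 54 mm along x, 40 mm along y and 50 mm high (20 to 70 mm above the origin). Half a turn makes no difference. 0.09 to 0.18 kg.
- plug_shoulder (a point): Centre of the underside of the plug's body, 20 mm above the tongue's end: it rests on the socket's mouth when the plug is fully home.
- dock_white: Bystander: white handset leaning in its charging cradle, about 85 x 75 mm, 165 mm tall, loose; origin under its centre.
- dock_black: Bystander: the same in black.
- adapter: Bystander: black mains adapter lying on the bench, 90 x 48 x 34 mm; origin under its centre.
- meter: Bystander: grey hand-held meter lying flat, 165 mm along x, 82 mm along y, 46 mm high; origin under its centre.
- screwdriver: Bystander: screwdriver lying on the bench.
- tape: Bystander: roll of tape, 100 mm across, 25 mm high; origin under its centre.
- spray: Bystander: aluminium spray can, 52 mm diameter, 150 mm tall; origin under its centre.

How it is judged (in metres and radians):
On the way, in this order (a step that is already met when the one before it is completed fails the run):
1. the two lug holes are lined up (horizontal distance between carrier_hole and base_hole below 0.003 m), for 0.2 s.
2. the locking pin is through both lugs with its collar down on the upper one (horizontal distance between carrier_hole and base_hole below 0.003 m and horizontal distance between pin_tip and base_hole below 0.004 m and z of pin_collar in the frame of carrier_hole between -0.004 and 0.004 m and angle between pin's own z axis and vertical below 0.08 rad), for 0.2 s.
3. the plug is fully home in the socket (horizontal distance between plug_shoulder and socket_mouth below 0.004 m and z of plug_shoulder in the frame of socket_mouth between -0.004 and 0.004 m and angle between the x axis of plug and the x axis of socket_mouth, either way round below 0.1 rad and angle between plug's own z axis and vertical below 0.08 rad), for 0.2 s.
At the end, for the whole second after the job is handed in: Lug holes within 3 mm of each other; pin upright through both, tip within 4 mm of the base hole's axis, collar within 4 mm of the upper lug; plug in the socket, square within 0.1 rad, centred and shoulder down within 4 mm; both tilted under 0.08 rad, released, at rest (under 20 mm/s) (all of step 2 and all of step 3 and linear speed of each of pin, plug below 0.02 m/s); the robot touches nothing.
It fails at once if the spare pin or a bystander is moved by more than 25 mm (distance of any of dock_white, dock_black, adapter, meter, screwdriver, tape, spray, spare_pin from where it was at the start of the episode above 0.025 m).
It fails at once if a standing bystander is tipped (angle between any of dock_white, dock_black, spray, spare_pin's own z axis and vertical above 0.35 rad).
It also fails if it takes over 72 s, if anything falls off the work surface, if the arm or the gripper's body presses on something with over 40 N, if the wrist force passes 120 N, or if a joint passes its speed limit or range.

## Working session

There is one attempt and no reset: what is moved stays moved. The work goes in short steps, Python scripts to look and compute and a shell command to move; the robot and the scene stay as the last step left them, time stands still between calls to the robot, and variables do not carry over. Pictures are saved under pics/ and viewed, at most 10 in all, crops included, and the job is handed in when it is done.

```bash
ls; mkdir -p pics; python3 - <<'E'
from station import manip, snapshot
import cv2,numpy as np
s=manip.state();print(s)
for n in("scene","top"):
    d=snapshot(n);cv2.imwrite(f"pics/{n}0.png",d["image"][:,:,::-1]);print(n,{k:(np.round(v,4).tolist() if k!="image" else 0) for k,v in d.items()})
E
```

```text
drive.py
pics
station.py
{'time': 0.0, 'joint_pos': array([6.61898353e+01, 2.79195868e+00, 5.59086765e+00, 9.29346580e+01,
       9.71171326e-05, 8.26778017e+01]), 'joint_velocities': array([ 0.02303404, -0.1006463 , -0.0539692 ,  0.06446895, -0.02704622,
       -0.08460219]), 'joint_efforts': array([ 2.33164983e-04, -3.38793361e+01,  3.20009923e+01,  2.06822238e-02,
       -7.58945794e-05,  2.83327708e-06]), 'eef_pos': array([0.14875836, 0.50283367, 0.23011914]), 'tool_rot': array([[-9.58879218e-01,  2.83812838e-01, -9.58041400e-04],
       [ 2.83814293e-01,  9.58876818e-01, -2.16692874e-03],
       [ 3.03641493e-04, -2.34972878e-03, -9.99997193e-01]]), 'wrist_force': array([ 0.6578748 , -0.40219453,  0.40054768]), 'moment': array([-0.01956134, -0.06395758,  0.02585981]), 'gripper_force': 0.0, 'opening': 1.001094975052371}
scene {'image': 0, 'fx': 388.1353, 'fy': 388.1353, 'cx': 314.9813, 'cy': 200.6261, 'k1': -0.0142, 'view': [[0.8574, 0.5147, 0.0028, -0.4999], [-0.3776, 0.6253, 0.683, 0.1086], [0.3497, -0.5867, 0.7304, -1.1309], [0.0, 0.0, 0.0, 1.0]]}
top {'image': 0, 'fx': 445.728, 'fy': 445.728, 'cx': 316.1244, 'cy': 201.868, 'k1': -0.0303, 'view': [[0.0133, -0.9999, 0.0058, 0.0414], [0.9924, 0.0139, 0.1224, -0.5887], [-0.1224, 0.0041, 0.9925, -1.3348], [0.0, 0.0, 0.0, 1.0]]}
```

View pics/scene0.png

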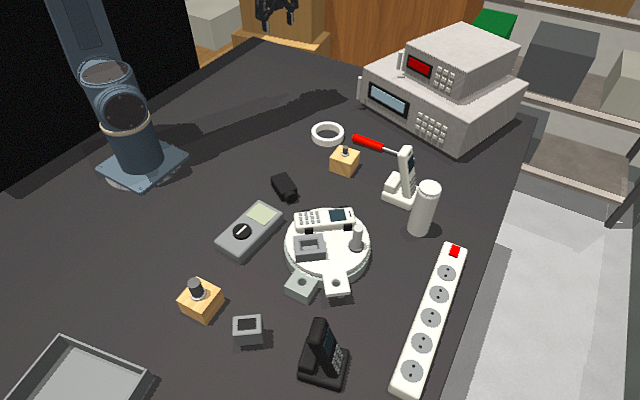

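View pics/top0.png

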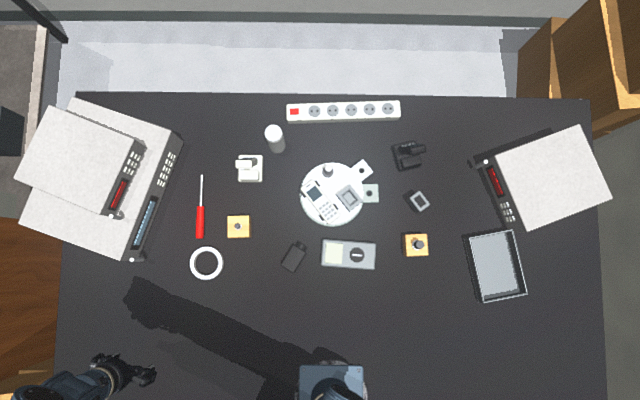

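The scene view shows the thick pin (195,288), the plug (248,328), the base lug (301,287), the carrier lug (336,285) and the post (357,235). In the top view the pin is at (416,244), the plug (418,201), the turntable centre about (332,194), the post (328,170), the base lug (371,193) and the carrier lug (362,168).

```bash
cat > h.py <<'E'
from station import manip, snapshot
import cv2,numpy as np
def cam(d,s=None):
    "camera-to-world 4x4"
    if "view" in d: return np.linalg.inv(d["view"])
    T=np.eye(4);T[:3,:3]=s["tool_rot"];T[:3,3]=s["eef_pos"]
    return T@d["tool_from_camera"]
def ray(d,T,uv):
    K=np.array([[d["fx"],0,d["cx"]],[0,d["fy"],d["cy"]],[0,0,1]])
    p=cv2.undistortPoints(np.array([[uv]],float),K,np.array([d["k1"],0,0,0.]))[0,0]
    v=T[:3,:3]@[p[0],-p[1],-1];return T[:3,3],v/np.linalg.norm(v)
def onz(d,T,uv,z):
    o,v=ray(d,T,uv);return o+v*(z-o[2])/v[2]
def tri(rays):
    A=sum(np.eye(3)-np.outer(v,v) for o,v in rays);b=sum((np.eye(3)-np.outer(v,v))@o for o,v in rays)
    p=np.linalg.solve(A,b);return p,max(np.linalg.norm(np.cross(p-o,v)) for o,v in rays)
def proj(d,T,P):
    c=np.linalg.inv(T)@np.append(P,1);x=np.array([c[0],-c[1]])/-c[2]
    x*=1+d["k1"]*(x@x);return np.array([d["fx"]*x[0]+d["cx"],d["fy"]*x[1]+d["cy"]])
def shot(name,fn=None):
    s=manip.state();d=snapshot(name)
    if fn: cv2.imwrite("pics/"+fn,d["image"][:,:,::-1])
    return s,d,cam(d,s)
def tool(s,dp): return np.round(s["tool_rot"].T@np.array(dp),4)
E
python3 - <<'E'
from h import *
S=shot("scene");T=shot("top")
for n,a,b in(("pintop",(195,281),(417,243)),("post",(357,226),(328,167)),("plugtop",(248,324),(419,200)),("blug",(301,283),(371,193)),("clug",(336,283),(362,168)),("sparetop",(345,148),(238,226))):
    print(n,*tri([ray(*S[1:],a),ray(*T[1:],b)]))
for n,b,z in(("stand",(416,245),.05),("spare",(238,227),.05),("tt",(333,193),.052),("blug",(371,193),.034),("clug",(362,168),.052),("dockb",(408,156),0.08)):print(n,onz(*T[1:],b,z))
d=snapshot("wrist");print({k:np.round(v,4).tolist() for k,v in d.items() if k!="image"})
E
```

```text
pintop [ 0.4623519  -0.24813555  0.09530679] 0.0025403240879712753
post [0.67808722 0.01567582 0.12399575] 0.0019649635890315745
plugtop [ 0.59366619 -0.25950368  0.07158967] 3.5471518438124936e-05
blug [ 0.6186555  -0.11876274  0.03725345] 0.0010004545974641526
clug [ 0.6897713  -0.09044196  0.05858025] 0.002140212876710981
sparetop [0.50874253 0.28096218 0.07576291] 0.0010741571504116374
stand [ 0.45947015 -0.25354485  0.05      ]
spare [0.50651425 0.28466228 0.05      ]
tt [ 0.61406839 -0.00152316  0.052     ]
blug [ 0.61833527 -0.1197912   0.034     ]
clug [ 0.6928986  -0.08996115  0.052     ]
dockb [ 0.72625227 -0.22619895  0.08      ]
{'fx': 305.0756, 'fy': 305.0756, 'cx': 319.368, 'cy': 200.5245, 'k1': -0.0363, 'tool_from_camera': [[-0.0002, 0.9532, 0.3022, 0.0777], [1.0, 0.0006, -0.001, -0.0005], [-0.0012, 0.3022, -0.9532, -0.1439], [0.0, 0.0, 0.0, 1.0]]}
```

The triangulated heights (pin 95 mm, post 124 mm, plug 72 mm) agree with the text. The pivot is near (0.614, -0.002). Next I move over the work area for wrist views.

```bash
R='1 -.0282 -.0247 0 0;1 -.0282 -.0247 0 0;1 -.0282 -.0247 0 0;1 -.0282 -.0247 0 0;1 -.0282 -.0247 0 0'
python3 drive.py '1 -.0282 -.0247 0 0;1 -.0282 -.0247 0 0;1 -.0282 -.0247 0 0;1 -.0282 -.0247 0 0;1 -.0282 -.0247 0 0' | tail -3
python3 drive.py '1 -.0282 -.0247 0 0;1 -.0282 -.0247 0 0;1 -.0282 -.0247 0 0;1 -.0282 -.0247 0 0;1 -.0282 -.0247 0 0' >/dev/null
python3 drive.py '1 -.0282 -.0247 0 0;1 -.0282 -.0247 0 0;1 -.0282 -.0247 0 0;1 -.0282 -.0247 0 0;1 -.0282 -.0247 0 0' >/dev/null
python3 drive.py '1 -.0282 -.0247 0 0;1 -.0282 -.0247 0 0;1 -.0282 -.0247 0 0;1 -.0282 -.0247 0 0;1 -.0282 -.0247 0 0' >/dev/null
python3 drive.py '1 0 0 0 -6;1 0 0 0 -6;1 0 0 0 -6;1 0 0 0 0;1 0 0 0 0' |tail -3
python3 - <<'E'
from h import *
s,d,T=shot("wrist","w1.png");np.save("w1T.npy",T);print(s["eef_pos"],s["tool_rot"],T[:3,3])
E
```

```text
wrist_force: [1.3, 0.5, 0.7]
opening: 0.998
gripper_force: 0.0
wrist_force: [0.0, 0.9, 0.4]
opening: 0.996
gripper_force: 0.0
[ 0.54952439 -0.13039836  0.23107043] [[-9.99722103e-01 -2.35690949e-02 -4.63870118e-04]
 [-2.35691893e-02  9.99722188e-01  1.99182132e-04]
 [ 4.59046707e-04  2.10059822e-04 -9.99999873e-01]] [ 0.47179922 -0.13261759  0.37497982]
```

View pics/w1.png

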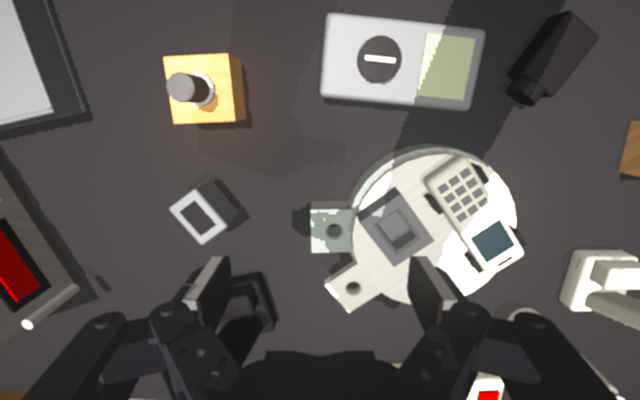

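The wrist view shows the base hole at (334,230), carrier hole (354,287), plug top (202,215), pin top (184,88) and socket (395,227). I take a second view from elsewhere for heights.

```bash
python3 drive.py '1 .025 .03 0 0;1 .025 .03 0 0;1 .025 0 0 0;1 0 0 0 0;1 0 0 0 0' |tail -3
python3 - <<'E'
from h import *
s,d,T=shot("wrist","w2.png");np.save("w2T.npy",T);print(s["eef_pos"],s["tool_rot"][:,1])
E
```

```text
wrist_force: [0.9, -0.6, -0.4]
opening: 1.0
gripper_force: 0.0
[ 0.47249166 -0.07181     0.23170755] [-2.56547109e-02  9.99670713e-01 -5.48391673e-04]
```

View pics/w2.png

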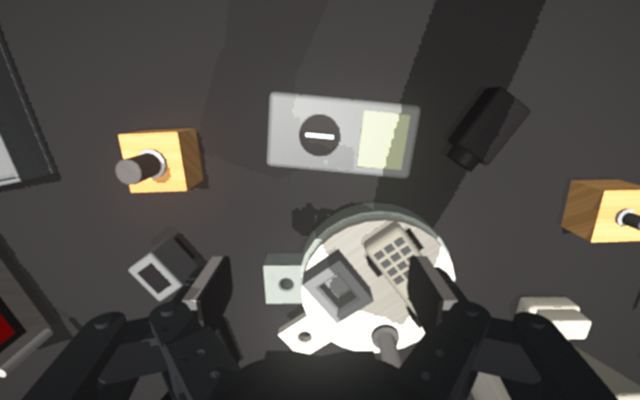

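In the second view the base hole is at (287,284), carrier hole (306,337), plug top (155,279), pin top (128,170), socket (338,286) and post top (384,333). I refine these locally and triangulate.

```bash
cat > refine.py <<'E'
from h import *
def blob(g,uv,r,dark=True,area=None):
    x,y=int(uv[0]),int(uv[1]);x0,y0=max(x-r,0),max(y-r,0);c=g[y0:y+r+1,x0:x+r+1]
    t,m=cv2.threshold(c,0,255,(cv2.THRESH_BINARY_INV if dark else cv2.THRESH_BINARY)+cv2.THRESH_OTSU)
    n,l,st,ce=cv2.connectedComponentsWithStats(m)
    i=l[y-y0,x-x0] or 1+np.argmax(st[1:,4])
    cs,_=cv2.findContours((l==i).astype(np.uint8),cv2.RETR_EXTERNAL,cv2.CHAIN_APPROX_NONE)
    k=max(cs,key=cv2.contourArea);rc=cv2.minAreaRect(k)
    return (rc[0][0]+x0,rc[0][1]+y0),rc[1],rc[2],st[i,4],[tuple(p+[x0,y0]) for p in cv2.boxPoints(rc)]
E
python3 - <<'E'
from refine import *
d=snapshot("wrist")
I=[cv2.imread(f"pics/w{i}.png",0) for i in(1,2)];T=[np.load(f"w{i}T.npy") for i in(1,2)]
for n,a,b,r,dk in(("bhole",(334,231),(287,284),12,1),("chole",(354,288),(306,337),10,1),("pluginner",(202,217),(155,279),16,1),("pintop",(180,87),(126,171),20,1),("socketin",(395,227),(338,286),22,1)):
    q=[blob(g,c,r,dk) for g,c in zip(I,(a,b))]
    print(n,[(np.round(k[0],1),np.round(k[1],1),round(k[2]),k[3]) for k in q]);
    print("   ",*tri([ray(d,t,k[0]) for t,k in zip(T,q)]))
    if n=="pluginner":
        for t,k in zip(T,q):
            P=[onz(d,t,p,.07) for p in k[4]];print(np.round(P,4)[:,:2].tolist())
print("clicks");
for n,a,b in(("socket",(395,227),(338,286)),("plug",(202,216),(155,279)),("pin",(182,88),(128,170))): print(n,*tri([ray(d,t,k) for t,k in zip(T,(a,b))]))
print("post",onz(d,T[1],(384,332),.118))
for n,z,a,b in(("bh",.034,(334,230),(287,284)),("ch",.052,(354,288),(306,337))): print(n,onz(d,T[0],a,z),onz(d,T[1],b,z))
A=np.hstack([cv2.resize(g[y:y+75,x:x+75],None,fx=5,fy=5,interpolation=cv2.INTER_CUBIC) for g,x,y in((I[0],165,180),(I[0],150,55))])
cv2.imwrite("pics/c1.png",A)
E
```

```text
bhole [(array([333.5, 230.5]), array([13., 15.]), 90, np.int32(182)), (array([286. , 283.5]), array([11., 14.]), 90, np.int32(143))]
    [ 0.61852216 -0.11151106  0.0314731 ] 7.203997670105252e-05
chole [(array([352.5, 287.5]), array([11., 13.]), 90, np.int32(142)), (array([304. , 336.5]), array([ 9., 12.]), 90, np.int32(100))]
    [ 0.68509334 -0.08657149  0.05176745] 6.196921393655702e-05
pluginner [(array([197.7, 218. ]), array([32.2, 18.7]), 48, np.int32(558)), (array([154.2, 278.2]), array([30.2, 16.4]), 47, np.int32(475))]
    [ 0.59055164 -0.259681    0.07131446] 0.00011303234479070803
[[0.585, -0.2787], [0.5706, -0.2621], [0.5973, -0.2415], [0.6124, -0.2581]]
[[0.5848, -0.2788], [0.5697, -0.2624], [0.5979, -0.2423], [0.6138, -0.2587]]
pintop [(array([164.5,  87. ]), array([40.,  9.]), 90, np.int32(298)), (array([117.5, 171. ]), array([40., 23.]), 90, np.int32(630))]
    [ 0.46011723 -0.26932709  0.0892624 ] 0.0011039745835564924
socketin [(array([395., 227.]), array([44., 44.]), 90, np.int32(1851)), (array([338., 286.]), array([44., 44.]), 90, np.int32(1469))]
    [ 0.59788768 -0.04664782  0.06627633] 0.00029325369211415455
clicks
socket [ 0.59788768 -0.04664782  0.06627633] 0.00029325369211415455
plug [ 0.58187678 -0.24905534  0.08670501] 0.0006843248573624391
pin [ 0.45950472 -0.2547205   0.09175522] 0.0012951519091744252
post [ 0.61801002 -0.00116131  0.118     ]
bh [ 0.61682455 -0.11103028  0.034     ] [ 0.61753297 -0.11000343  0.034     ]
ch [ 0.68566673 -0.08467382  0.052     ] [ 0.68556987 -0.08397986  0.052     ]
```

View pics/c1.png

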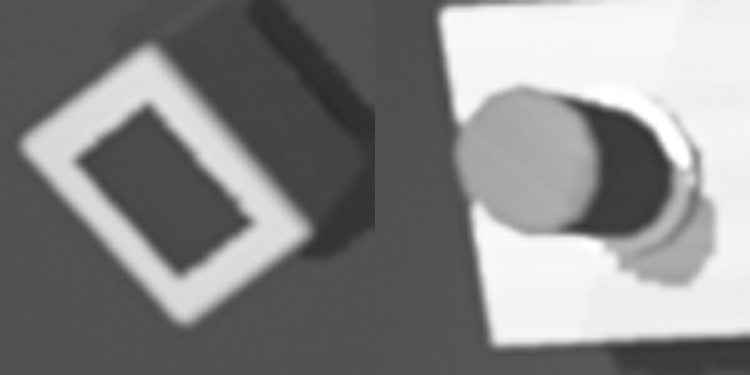

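The crop shows the plug's top rectangle with its inset centred near (198,218), and the pin's round top at (180,87). Triangulated: plug (0.591, -0.260, 0.071), base hole (0.618, -0.111, 0.032), carrier hole (0.685, -0.085, 0.052). The heights agree with the text. The holes put the pivot at about (0.612, 0.004) and the post at about (0.678, 0.018), as measured. Now I take hold round the post.

```bash
python3 drive.py '1 -.0346 .014 0 0;1 -.0346 .014 0 0;1 -.0346 .014 0 0;1 -.0346 .014 0 0;1 -.0346 .014 0 0' |tail -3
python3 drive.py '1 -.0346 .014 0 0;1 0 0 .036 0;1 0 0 .036 0;1 0 0 .036 0;1 0 0 .036 0' 
python3 drive.py '.4 0 0 0 0;.4 0 0 0 0;.4 0 0 0 0;.4 0 0 0 0;.4 0 0 0 0' |tail -5
python3 - <<'E'
from refine import *
s,d,T=shot("wrist","w3.png");np.save("w3T.npy",T);print(s["eef_pos"],s["tool_rot"][:,1],s["opening"])
print(proj(d,T,[.678,.0175,.118]),proj(d,T,[.6175,-.1107,.034]),proj(d,T,[.6855,-.0845,.052]))
E
```

```text
wrist_force: [1.3, -0.7, -0.1]
opening: 0.997
gripper_force: 0.0
time: 3.73
eef_pos: [0.6804, 0.0169, 0.0848]
tool_rot: [[-1.0, -0.025, 0.001], [-0.025, 1.0, -0.0], [-0.001, -0.0, -1.0]]
wrist_force: [-0.1, -0.7, -0.1]
opening: 1.005
gripper_force: 0.0
eef_pos: [0.6815, 0.0167, 0.0923]
tool_rot: [[-1.0, -0.026, 0.008], [-0.026, 1.0, -0.001], [-0.008, -0.001, -1.0]]
wrist_force: [-0.1, -0.4, 1.2]
opening: 0.401
gripper_force: 0.0
[0.68154965 0.01670413 0.09231389] [-2.60134604e-02  9.99661252e-01 -8.25357306e-04] 0.4011414004583938
[321.83819345 279.90432727] [126.56851137 121.52227421] [166.18104943 229.92996541]
```

View pics/w3.png

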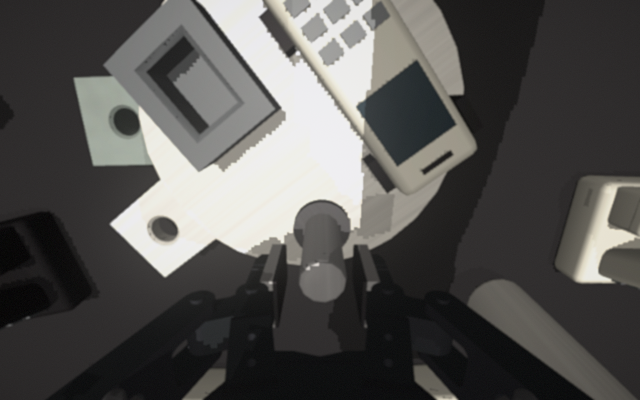

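The post stands between the fingers (top at (322,282)). The base hole is at (125,121) and the carrier hole at (164,229), both within 2 px of prediction. I compute the remaining angle.

```bash
cat > ang.py <<'E'
from refine import *
def fit(g,d,T,b,c):
    "hole mouth centres: dark-region ellipse (rect centre) cast to mouth heights"
    qb=blob(g,b,18);qc=blob(g,c,16)
    B=onz(d,T,qb[0],.034)[:2];C=onz(d,T,qc[0],.052)[:2]
    h=(C-B)/2;n=np.array([-h[1],h[0]])/np.linalg.norm(h)
    print("px",np.round(qb[0],1),np.round(qb[1],1),np.round(qc[0],1),np.round(qc[1],1),"B",B,"C",C,"dist mm",np.linalg.norm(C-B)*1e3)
    return B,C,n,h
E
python3 - <<'E'
from ang import *
s,d,T=shot("wrist");g=cv2.cvtColor(d["image"],cv2.COLOR_RGB2GRAY)
B,C,n,h=fit(g,d,T,(124,121),(162,229))
P=(B+C)/2+n*np.sqrt(.115**2-h@h);a=B-P;th=np.degrees(np.arctan2(a[0],-a[1]))
print(s["eef_pos"],"pivot",P,"base yaw",th,"angle",np.degrees(2*np.arcsin(np.linalg.norm(h)/.115)))
r=lambda t:P+np.array([[np.cos(t),-np.sin(t)],[np.sin(t),np.cos(t)]])@[.06,-.03]
t=np.radians(th);print("post target",r(t),"now",r(t+2*np.arcsin(np.linalg.norm(h)/.115)),"seen",onz(d,T,(322,282),.118))
E
```

```text
px [125. 122.] [28. 26.] [163.3 229.2] [27.6 22.6] B [ 0.61729446 -0.11143954] C [ 0.68435919 -0.08603998] dist mm 71.71343009761165
[0.68110336 0.01678004 0.0918    ] pivot [0.61212647 0.00344428] base yaw 2.5756827109610785 angle 36.335181921535195
post target [ 0.67341402 -0.02382907] now [0.67765723 0.0177872 ] seen [0.67832053 0.01766342 0.118     ]
```

```bash
python3 drive.py '.4 0 -.011 0 0;.4 .001 -.011 0 0;.4 .002 -.011 0 0;.4 .003 -.01 0 0;.4 0 0 0 0' 
python3 drive.py '.4 0 0 0 0;.4 0 0 0 0' |tail -5
python3 - <<'E'
from ang import *
s,d,T=shot("wrist","w4.png");g=cv2.cvtColor(d["image"],cv2.COLOR_RGB2GRAY)
t=proj(d,T,[.6173,-.1114,.052]);print(s["eef_pos"],"target px",t)
q=blob(g,t,20);print(q[:4],onz(d,T,q[0],.052)[:2]-[.6173,-.1114])
E
```

```text
time: 4.67
eef_pos: [0.6729, -0.0292, 0.0878]
tool_rot: [[-1.0, -0.024, -0.0], [-0.024, 1.0, -0.003], [0.001, -0.003, -1.0]]
wrist_force: [-0.3, -0.4, -0.0]
opening: 0.402
gripper_force: 0.0
eef_pos: [0.6727, -0.0268, 0.0868]
tool_rot: [[-1.0, -0.025, -0.002], [-0.025, 1.0, -0.001], [0.002, -0.001, -1.0]]
wrist_force: [0.5, 0.2, -0.3]
opening: 0.399
gripper_force: 0.0
[ 0.67271557 -0.02684798  0.0868497 ] target px [177.37547632 141.15692009]
((175.5, 136.0), (30.0, 33.0), 90.0, np.int32(797)) [-0.00295875 -0.00078384]
```

```bash
python3 - <<'E'
import cv2
g=cv2.imread("pics/w4.png");cv2.imwrite("pics/c4.png",cv2.resize(g[80:200,100:260],None,fx=5,fy=5,interpolation=cv2.INTER_CUBIC))
E
```

```text
(no output)
```

View pics/c4.png

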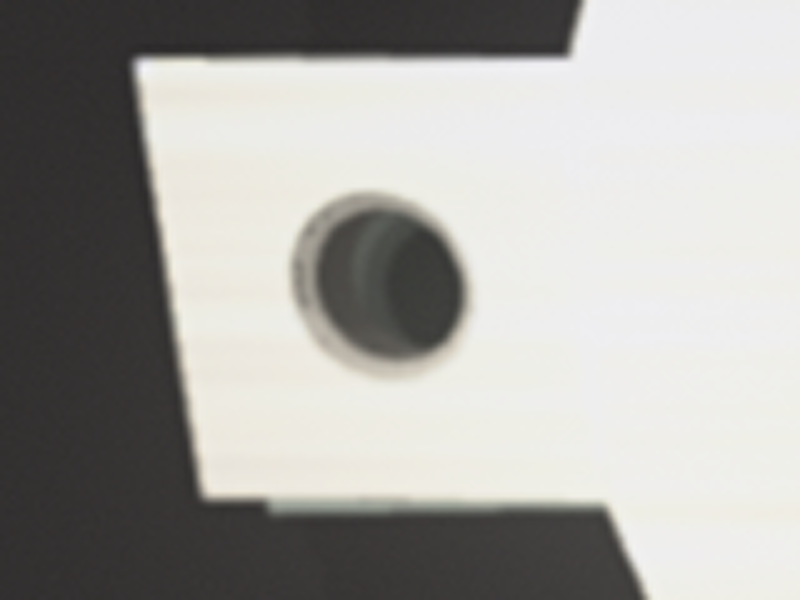

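The crop shows the hole mouth centred at (176,137) against the target (177,141), with the base lug peeping out on the far side only. The top has overshot by about 3 mm. I shift the TCP to the post's target y and close the gripper to centre it.

```bash
python3 drive.py '.4 0 .003 0 0;.3 0 0 0 0;.25 0 0 0 0;.2 0 0 0 0;.1 0 0 0 0'|tail -5 
python3 drive.py '.1 0 0 0 0;.1 0 0 0 0;.1 0 0 0 0' |tail -5
python3 - <<'E'
from ang import *
s,d,T=shot("wrist","w5.png");g=cv2.cvtColor(d["image"],cv2.COLOR_RGB2GRAY)
t=proj(d,T,[.6173,-.1114,.052]);print(s["eef_pos"],"target px",t)
q=blob(g,t,20);print(q[:4],onz(d,T,q[0],.052)[:2]-[.6173,-.1114])
cv2.imwrite("pics/c5.png",cv2.resize(d["image"][80:200,100:260,::-1],None,fx=5,fy=5,interpolation=cv2.INTER_CUBIC))
E
```

```text
eef_pos: [0.6739, -0.0236, 0.0877]
tool_rot: [[-1.0, -0.026, 0.001], [-0.026, 1.0, -0.001], [-0.001, -0.001, -1.0]]
wrist_force: [1.4, -2.5, 0.1]
opening: 0.236
gripper_force: 58.9
eef_pos: [0.6739, -0.0236, 0.0877]
tool_rot: [[-1.0, -0.026, 0.001], [-0.026, 1.0, -0.001], [-0.001, -0.001, -1.0]]
wrist_force: [2.1, -3.2, 1.4]
opening: 0.236
gripper_force: 58.9
[ 0.67393465 -0.02359384  0.08768448] target px [172.2582119  138.52279455]
((172.91803741455078, 139.5983600616455), (31.596973419189453, 30.14840316772461), 84.80557250976562, np.int32(770)) [0.0006175  0.00032168]
```

View pics/c5.png

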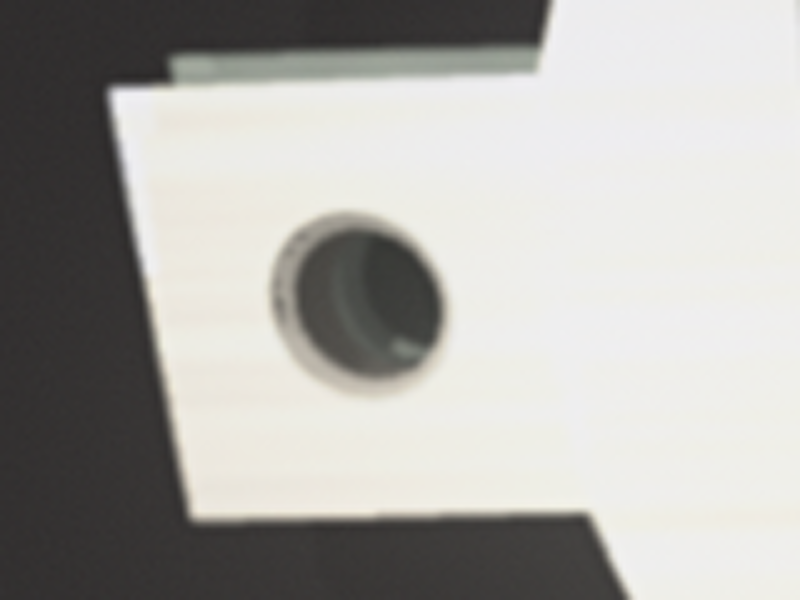

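The gripper has centred the post. The base lug now shows on the robot's side, as it should from this camera. I compare this strip with the one expected at exact alignment.

```bash
python3 - <<'E'
from ang import *
d=snapshot("wrist");T=cam(d,manip.state());g=cv2.cvtColor(d["image"],cv2.COLOR_RGB2GRAY).astype(float)
t=np.radians(2.58);R=np.array([[np.cos(t),-np.sin(t)],[np.sin(t),np.cos(t)]]);P=np.array([.61213,.00344])
for L in(-.105,-.115,-.125):
  for s in(-1,1):
    print(L,s,"base edge",proj(d,T,[*(P+R@[s*.028,L]),.034]).round(1),"top edge",proj(d,T,[*(P+R@[s*.025,L]),.052]).round(1))
for x in(155,165,172,180): print(x,"grad rows",g[86:102,x].astype(int).tolist(),g[178:190,x].astype(int).tolist())
E
```

```text
-0.105 -1 base edge [194.5  88.9] top edge [182.8  93.1]
-0.105 1 base edge [205.9 177.7] top edge [194.9 179.7]
-0.115 -1 base edge [178.5  89.4] top edge [165.3  93.7]
-0.115 1 base edge [191.2 178. ] top edge [178.7 180.1]
-0.125 -1 base edge [162.6  90. ] top edge [148.   94.3]
-0.125 1 base edge [176.5 178.3] top edge [162.6 180.4]
155 grad rows [51, 49, 49, 59, 95, 133, 153, 155, 155, 167, 203, 231, 236, 236, 235, 234] [231, 232, 232, 234, 225, 170, 99, 60, 55, 56, 57, 57]
165 grad rows [48, 47, 47, 69, 112, 146, 155, 153, 155, 170, 211, 233, 237, 236, 235, 236] [232, 233, 234, 235, 225, 161, 86, 55, 54, 55, 56, 55]
172 grad rows [48, 48, 49, 75, 120, 151, 159, 157, 161, 183, 221, 235, 236, 236, 236, 235] [234, 234, 235, 235, 226, 161, 85, 55, 56, 57, 57, 57]
180 grad rows [50, 49, 56, 88, 130, 155, 158, 159, 168, 198, 228, 236, 237, 236, 236, 235] [235, 235, 236, 233, 204, 136, 75, 56, 57, 59, 58, 58]
```

The base edge falls exactly where predicted and the top lug's edges sit about 2.2 px (1.3 mm) past it. I correct the post by -0.8 mm.

```bash
python3 drive.py '.1 0 -.0008 0 0;.1 0 0 0 0;.1 0 0 0 0'|tail -6 
cat > edge.py <<'E'
from ang import *
s=manip.state();d=snapshot("wrist");T=cam(d,s);g=cv2.cvtColor(d["image"],cv2.COLOR_RGB2GRAY).astype(float)
t=np.radians(2.58);R=np.array([[np.cos(t),-np.sin(t)],[np.sin(t),np.cos(t)]]);P=np.array([.61213,.00344])
for sd in(-1,1):
    p=proj(d,T,[*(P+R@[sd*.025,-.115]),.052]);x=int(p[0]);c=g[:,x];lv=195 if sd<0 else 145
    y=np.arange(int(p[1])-12,int(p[1])+12);b=c[y]>lv;i=np.argmax(b[1:]!=b[:-1]);y0=y[i];print("top lug edge pred",p,"meas",y0+(lv-c[y0])/(c[y0+1]-c[y0]))
print(s["eef_pos"])
E
python3 edge.py
```

```text
time: 5.9
eef_pos: [0.6739, -0.0236, 0.0877]
tool_rot: [[-1.0, -0.027, 0.001], [-0.027, 1.0, 0.001], [-0.001, 0.0, -1.0]]
wrist_force: [2.4, -3.1, 1.4]
opening: 0.238
gripper_force: 59.0
top lug edge pred [165.1676054   93.62836916] meas 95.42105263157895
top lug edge pred [178.53911963 180.07042612] meas 182.86567164179104
[ 0.67391945 -0.02358804  0.08767676]
```

```bash
python3 drive.py '.1 0 -.001 0 0;.1 0 0 0 0;.1 0 0 0 0'|sed -n 2p; python3 edge.py
```

```text
eef_pos: [0.6739, -0.0237, 0.0876]
top lug edge pred [165.26676426  93.65541788] meas 95.2
top lug edge pred [178.60160585 180.16447713] meas 182.53623188405797
[ 0.67386612 -0.02373251  0.087643  ]
```

```bash
python3 drive.py '.1 0 -.001 0 0;.1 0 0 0 0;.1 0 0 0 0'|sed -n 2p; python3 edge.py
```

```text
eef_pos: [0.6736, -0.0242, 0.0876]
top lug edge pred [166.07046997  94.20995977] meas 93.9090909090909
top lug edge pred [179.34704773 180.67790643] meas 181.55882352941177
[ 0.67361302 -0.02423524  0.08763511]
```

Aligned to about 0.3 mm. I release, check and rise.

```bash
python3 drive.py '.4 0 0 0 0;.5 0 0 0 0;.5 0 0 0 0;.5 0 0 0 0'|sed -n 2p; python3 edge.py; python3 drive.py '.5 0 0 -.04 0;.5 0 0 -.04 0;.5 0 0 -.04 0;.5 0 0 -.03 0;.5 0 0 0 0'|sed -n 1,3p
python3 - <<'E'
from h import *
S=shot("wrist");s,d,T=S;np.save("i6.npy",d["image"]);np.save("T6.npy",T);print(s["eef_pos"],"pin px",proj(d,T,[.46,-.255,.096]),"plug",proj(d,T,[.5905,-.2597,.07]),tool(s,np.array([.46,-.255,.24])-s["eef_pos"]),s["joint_pos"])
E
```

```text
eef_pos: [0.6723, -0.0262, 0.0861]
top lug edge pred [169.12409116  97.11358641] meas 96.75
top lug edge pred [182.17456801 183.702848  ] meas 184.53623188405797
[ 0.67226438 -0.0262212   0.0860892 ]
time: 7.35
eef_pos: [0.6762, -0.0266, 0.247]
tool_rot: [[-1.0, -0.026, 0.014], [-0.026, 1.0, -0.002], [-0.014, -0.003, -1.0]]
[ 0.67621347 -0.02657377  0.2469942 ] pin px [ 49.03616888 -76.47086611] plug [91.25522279 89.23805114] [ 0.2222 -0.2227  0.0045] [-7.91518329e+00  2.65981729e+01  3.60037603e+01  9.85860723e+01
 -1.83993077e-02 -9.40873764e+00]
```

Still aligned after release. Next the locking pin: I move over it and measure its top.

```bash
python3 drive.py '1 .0278 -.0278 0 0;1 .0278 -.0278 0 0;1 .0278 -.0278 0 0;1 .0278 -.0278 0 0;1 .0278 -.0278 0 0'|sed -n 1,2p
python3 drive.py '1 .0278 -.0278 0 0;1 .0278 -.0278 0 0;1 .0278 -.0278 0 0;1 0 0 .03 0;1 0 0 .03 0'|sed -n 1,2p
python3 drive.py '1 0 0 0 0;1 0 0 0 0'|sed -n 1,3p
python3 - <<'E'
from h import *
s,d,T=shot("wrist","w7.png");np.save("w7T.npy",T)
hsv=cv2.cvtColor(d["image"],cv2.COLOR_RGB2HSV)
m=cv2.inRange(hsv,(8,70,100),(30,255,255));m=cv2.morphologyEx(m,cv2.MORPH_OPEN,np.ones((3,3)))
cs,_=cv2.findContours(m,cv2.RETR_EXTERNAL,cv2.CHAIN_APPROX_NONE)
k=max(cs,key=cv2.contourArea);print("stand",cv2.minAreaRect(k),cv2.contourArea(k))
p=proj(d,T,[.46,-.255,.096]);print("pin pred",p);x,y=p.astype(int)
c=cv2.GaussianBlur(cv2.cvtColor(d["image"],cv2.COLOR_RGB2GRAY),(3,3),0)
q=cv2.HoughCircles(c[y-60:y+60,x-60:x+60],cv2.HOUGH_GRADIENT,1,15,param1=80,param2=12,minRadius=10,maxRadius=26)
for u in q[0][:4]: uv=u[:2]+[x-60,y-60];print(uv,u[2],onz(d,T,uv,.096))
cv2.imwrite("pics/c7.png",cv2.resize(d["image"][max(y-80,0):y+80,x-100:x+100,::-1],None,fx=4,fy=4,interpolation=cv2.INTER_CUBIC))
print(s["eef_pos"],s["tool_rot"][:,2])
E
```

```text
time: 7.82
eef_pos: [0.5359, -0.1692, 0.2351]
time: 8.23
eef_pos: [0.456, -0.2568, 0.1776]
time: 8.4
eef_pos: [0.4543, -0.2525, 0.1735]
tool_rot: [[-1.0, -0.026, -0.007], [-0.026, 1.0, 0.005], [0.007, 0.005, -1.0]]
stand ((316.7821044921875, 161.63490295410156), (75.14204406738281, 15.822258949279785), 2.353296995162964) 716.5
pin pred [315.52526231 217.37952209]
[317.5 204.5] 14.4 [ 0.44947684 -0.25371914  0.096     ]
[317.5 220.5] 18.5 [ 0.46254834 -0.25340905  0.096     ]
[ 0.45434375 -0.25247991  0.17351596] [-0.00707458  0.0050811  -0.99996207]
```

View pics/c7.png

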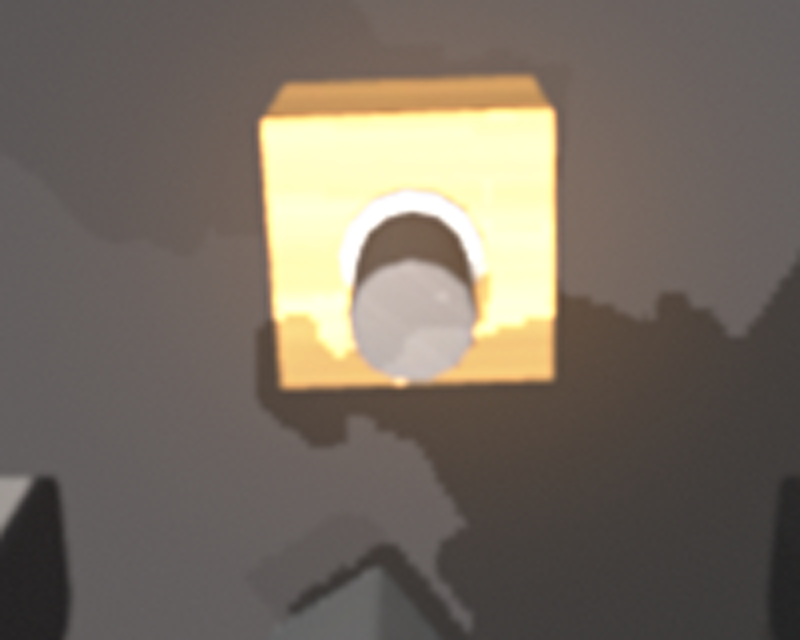

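The pin's top is a disc at image (318.5,217), giving (0.460, -0.253) at z = 0.096, as triangulated. I descend round it.

```bash
python3 drive.py '1 -.0054 -.0005 0 0;1 0 0 .03 0;1 0 0 .03 0;1 0 0 .03 0;1 0 0 .02 0'|sed -n 1,3p
python3 drive.py '1 0 0 0 0;1 0 0 0 0'|sed -n 1,3p
```

```text
time: 8.87
eef_pos: [0.4642, -0.2546, 0.0674]
tool_rot: [[-1.0, -0.028, 0.002], [-0.028, 1.0, -0.001], [-0.002, -0.001, -1.0]]
time: 9.03
eef_pos: [0.4636, -0.2544, 0.0684]
tool_rot: [[-1.0, -0.027, 0.001], [-0.027, 1.0, -0.0], [-0.001, -0.0, -1.0]]
```

```bash
python3 drive.py '1 .004 .0014 .005 0;1 0 0 0 0;1 0 0 0 0'|sed -n 2p
python3 drive.py '.2 0 0 0 0;.2 0 0 0 0;.2 0 0 0 0;.2 0 0 0 0;.2 0 0 0 0'|sed -n 2,6p
python3 drive.py '.2 0 0 0 0;.2 0 0 0 0;.2 0 0 0 0'|sed -n 2,6p
```

```text
eef_pos: [0.4596, -0.2539, 0.0644]
eef_pos: [0.4584, -0.2532, 0.0624]
tool_rot: [[-1.0, -0.026, 0.0], [-0.026, 1.0, -0.0], [-0.0, -0.0, -1.0]]
wrist_force: [-0.6, -1.9, 5.9]
opening: 0.298
gripper_force: 8.4
eef_pos: [0.4586, -0.2534, 0.0626]
tool_rot: [[-1.0, -0.026, 0.0], [-0.026, 1.0, -0.001], [-0.0, -0.001, -1.0]]
wrist_force: [-0.2, -0.5, 0.7]
opening: 0.287
gripper_force: 58.9
```

Gripped at 59 N. I lift and carry it over the lug.

```bash
python3 drive.py '.2 0 0 -.0325 0;.2 0 0 -.0325 0;.2 0 0 -.0325 0;.2 0 0 -.0325 0;.2 -.027 .023 0 0'|sed -n 2,6p
python3 drive.py '.2 -.027 .023 0 0;.2 -.027 .023 0 0;.2 -.027 .023 0 0;.2 -.027 .023 0 0;.2 -.0267 .023 0 0'|sed -n 2,6p
python3 drive.py '.2 0 0 0 0;.2 0 0 0 0;.2 0 0 0 0'|sed -n 1,6p
python3 - <<'E'
from h import *
s,d,T=shot("wrist","w8.png");np.save("w8T.npy",T);R=s["tool_rot"];e=s["eef_pos"]
print(e,R[:,2],"tip px",proj(d,T,e+R@[-.0011,0,.0586]),"hole px",proj(d,T,[.6173,-.1114,.052]),"TCP",proj(d,T,e),"collar z",proj(d,T,e+R@[0,0,.0126]))
x,y=proj(d,T,e+R@[0,0,.05]).astype(int);print(x,y)
cv2.imwrite("pics/c8.png",cv2.resize(d["image"][y-100:y+100,x-130:x+130,::-1],None,fx=3,fy=3,interpolation=cv2.INTER_CUBIC))
E
```

```text
eef_pos: [0.4848, -0.2347, 0.1999]
tool_rot: [[-1.0, -0.02, 0.007], [-0.02, 1.0, -0.01], [-0.007, -0.01, -1.0]]
wrist_force: [1.7, -0.8, -0.9]
opening: 0.284
gripper_force: 61.2
eef_pos: [0.6169, -0.1094, 0.1909]
tool_rot: [[-1.0, -0.026, -0.002], [-0.026, 1.0, 0.001], [0.002, 0.001, -1.0]]
wrist_force: [0.2, -1.2, -2.2]
opening: 0.288
gripper_force: 61.2
time: 11.03
eef_pos: [0.6157, -0.1107, 0.1909]
tool_rot: [[-1.0, -0.027, -0.003], [-0.027, 1.0, 0.0], [0.003, 0.0, -1.0]]
wrist_force: [-0.3, 0.1, -2.1]
opening: 0.287
gripper_force: 61.2
[ 0.61566843 -0.11066992  0.19091503] [-2.98259872e-03  2.87879626e-04 -9.99995511e-01] tip px [319.54238017 220.17182514] hole px [318.53691842 190.71064685] TCP [319.73995307 258.64171184] collar z [319.68674171 247.8951447 ]
319 223
```

View pics/c8.png

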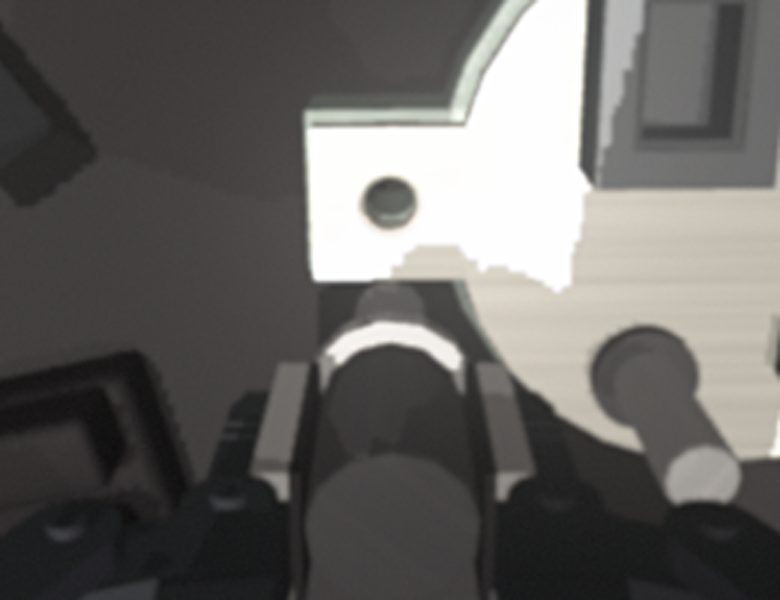

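The view shows the hole at crop (390,202), image (319,190), where predicted. The held pin is upright, with its nose edge at crop row 283, collar edge 322, grip base 345 and grip top 455. I fit its offset in the hand from these rows.

```bash
python3 - <<'E'
from h import *
from scipy.optimize import least_squares
d=snapshot("wrist");T=np.load("w8T.npy");s=manip.state();R=s["tool_rot"];e=s["eef_pos"]
a=np.linspace(0,2*np.pi,90)
def top(z,r,dx): return min(proj(d,T,e+R@[dx+r*np.cos(t),r*np.sin(t),z])[1] for t in a)
obs=[217.3,230.3,238,275]
def rows(p):
    dx,dz=p;dz+=.0126
    return np.array([min(top(dz+.046,.0045,dx),top(dz+.039,.008,dx)),min(top(dz,.016,dx),top(dz-.006,.016,dx)),top(dz-.006,.013,dx),top(dz-.046,.013,dx)])
print(rows((0,0)),rows((-.003,0)),rows((0,-.005)))
r=least_squares(lambda p:rows(p)-obs,(0,0),diff_step=1e-3,x_scale=1e-3);print(r.x*1e3,r.fun)
E
```

```text
[211.7486877  221.92372937 231.33804545 270.34864163] [215.90753861 227.00700984 236.51616414 276.79427675] [214.2899111  225.38349004 235.18680902 276.96020023]
[-9.01379217 11.16887843] [ 1.02760387 -1.10999629  0.08238078  0.13970693]
```

The dx/dz fit is ill-conditioned. With the known grip height it gives the pin 1 to 4 mm ahead of the TCP, so I aim for TCP x ≈ 0.6148. That is well inside the nose's ±4.5 mm. I descend in steps while watching force.

```bash
python3 drive.py '.2 .001 -.0004 .02 0;.2 0 0 .025 0;.2 0 0 .02 0;.2 0 0 0 0;.2 0 0 0 0'|sed -n 1,4p
python3 - <<'E'
from h import *
s,d,T=shot("wrist","w9.png");e=s["eef_pos"]
print(e,tool(s,np.array([.6148,-.1111,.1])-e),"hole",proj(d,T,[.6173,-.1114,.052]))
g=cv2.cvtColor(d["image"],cv2.COLOR_RGB2GRAY)
x,y=proj(d,T,[.6173,-.1114,.052]).astype(int)
print("col",g[y-40:y+50:2,x].tolist())
print("rows",[ (r,g[r,x-30:x+31:3].tolist()) for r in (y-8,y,y+8)])
E
```

```text
time: 11.55
eef_pos: [0.6134, -0.1119, 0.126]
tool_rot: [[-1.0, -0.025, -0.004], [-0.025, 1.0, 0.001], [0.004, 0.001, -1.0]]
wrist_force: [-0.2, -1.1, -2.3]
[ 0.61336746 -0.11192055  0.1259942 ] [-0.0015  0.0008  0.026 ] hole [319.94991394 216.65384979]
col [133, 197, 181, 123, 138, 254, 253, 252, 252, 252, 252, 252, 252, 253, 230, 114, 89, 90, 84, 80, 89, 94, 92, 91, 91, 95, 107, 176, 238, 235, 212, 73, 65, 66, 65, 65, 63, 63, 62, 61, 61, 60, 60, 57, 52]
rows [(np.int64(208), [252, 252, 252, 252, 252, 252, 252, 230, 122, 83, 89, 87, 87, 173, 247, 252, 251, 251, 251, 251, 251]), (np.int64(216), [253, 252, 252, 252, 252, 253, 176, 95, 82, 86, 89, 82, 79, 94, 121, 171, 202, 228, 241, 251, 252]), (np.int64(224), [253, 252, 252, 252, 253, 254, 202, 88, 91, 91, 91, 91, 92, 93, 160, 200, 200, 200, 201, 200, 213])]
```

```bash
python3 drive.py '.2 -.0015 .0008 .01 0;.2 0 0 .008 0;.2 0 0 0 0'|sed -n 1,4p
python3 drive.py '.2 0 0 .005 0;.2 0 0 0 0'|sed -n 1,4p
```

```text
time: 11.85
eef_pos: [0.6165, -0.1104, 0.1082]
tool_rot: [[-1.0, -0.026, -0.001], [-0.026, 1.0, 0.0], [0.001, 0.0, -1.0]]
wrist_force: [-1.4, -0.5, -2.0]
time: 12.02
eef_pos: [0.6164, -0.1105, 0.1036]
tool_rot: [[-1.0, -0.026, -0.001], [-0.026, 1.0, 0.0], [0.001, 0.0, -1.0]]
wrist_force: [0.4, -1.1, -2.7]
```

```bash
python3 drive.py '.2 0 0 .004 0;.2 0 0 0 0'|sed -n 2,4p
python3 drive.py '.2 0 0 .005 0;.2 0 0 0 0'|sed -n 2,4p
```

```text
eef_pos: [0.6166, -0.1103, 0.0996]
tool_rot: [[-1.0, -0.026, -0.001], [-0.026, 1.0, 0.0], [0.001, 0.0, -1.0]]
wrist_force: [0.1, -0.1, -1.8]
eef_pos: [0.6166, -0.1103, 0.0943]
tool_rot: [[-1.0, -0.026, -0.001], [-0.026, 1.0, 0.0], [0.001, 0.0, -1.0]]
wrist_force: [-0.3, 1.6, -2.7]
```

```bash
python3 drive.py '.2 0 0 .005 0;.2 0 0 0 0'|sed -n 2,4p
python3 drive.py '.2 0 0 .005 0;.2 0 0 0 0'|sed -n 2,4p
python3 drive.py '.2 0 0 .005 0;.2 0 0 0 0'|sed -n 2,4p
```

```text
eef_pos: [0.6165, -0.1103, 0.0892]
tool_rot: [[-1.0, -0.026, -0.001], [-0.026, 1.0, 0.0], [0.001, 0.001, -1.0]]
wrist_force: [-0.6, 0.6, -2.3]
eef_pos: [0.6161, -0.1105, 0.0844]
tool_rot: [[-1.0, -0.026, -0.002], [-0.026, 1.0, -0.0], [0.002, -0.0, -1.0]]
wrist_force: [-1.1, -1.5, -1.6]
eef_pos: [0.6161, -0.1104, 0.079]
tool_rot: [[-1.0, -0.026, -0.002], [-0.026, 1.0, 0.0], [0.002, 0.0, -1.0]]
wrist_force: [-1.7, -0.4, -2.5]
```

Going in freely (tip at z ≈ 0.020, inside the base hole).

```bash
python3 drive.py '.2 0 0 .005 0;.2 0 0 .005 0;.2 0 0 0 0'|sed -n 2,4p
python3 drive.py '.2 0 0 .003 0;.2 0 0 0 0'|sed -n 2,4p
python3 drive.py '.2 0 0 .003 0;.2 0 0 0 0'|sed -n 2,4p
```

```text
eef_pos: [0.6162, -0.1105, 0.0686]
tool_rot: [[-1.0, -0.026, -0.002], [-0.026, 1.0, 0.0], [0.002, 0.0, -1.0]]
wrist_force: [-2.4, -0.4, -5.0]
eef_pos: [0.6164, -0.1105, 0.0664]
tool_rot: [[-1.0, -0.026, -0.001], [-0.026, 1.0, 0.0], [0.001, 0.0, -1.0]]
wrist_force: [-3.0, -1.0, -3.3]
eef_pos: [0.6167, -0.1106, 0.0648]
tool_rot: [[-1.0, -0.026, -0.0], [-0.026, 1.0, -0.0], [0.0, -0.0, -1.0]]
wrist_force: [-3.2, -0.6, 0.9]
```

```bash
python3 drive.py '.2 0 0 .002 0;.2 0 0 0 0'|sed -n 2,4p
python3 drive.py '.4 0 0 0 0;.5 0 0 0 0;.55 0 0 0 0;.55 0 0 0 0'|sed -n 2,6p
```

```text
eef_pos: [0.617, -0.1106, 0.0648]
tool_rot: [[-1.0, -0.026, 0.001], [-0.026, 1.0, -0.001], [-0.001, -0.001, -1.0]]
wrist_force: [-5.5, -0.1, 7.7]
eef_pos: [0.6178, -0.1104, 0.0625]
tool_rot: [[-1.0, -0.027, 0.002], [-0.027, 1.0, 0.0], [-0.002, 0.0, -1.0]]
wrist_force: [0.7, -0.1, -0.2]
opening: 0.554
gripper_force: 0.0
```

The collar is on the lug (TCP z matches the predicted 0.0646, and 10 N of contact). I rise and go over the plug, turning to its angle.

```bash
python3 drive.py '.55 0 0 -.02 0;.55 0 0 -.04 0;.8 0 0 -.04 0;1 0 0 -.04 0;1 .0078 -.0372 0 0'|sed -n 2,3p
python3 drive.py '1 .0078 -.0372 0 0;1 .0078 -.0372 0 0;1 .0078 -.0372 0 0;1 0 0 0 -6.9;1 0 0 0 -6.9'|sed -n 2,3p
python3 drive.py '1 0 0 0 -6.9;1 0 0 0 -6.9;1 0 0 0 -6.9;1 0 0 0 0;1 0 0 0 0'|sed -n 1,3p
cat > plug.py <<'E'
from refine import *
s,d,T=shot("wrist","w10.png");g=cv2.cvtColor(d["image"],cv2.COLOR_RGB2GRAY)
p=proj(d,T,[.5905,-.2597,.07]);print(s["eef_pos"],"pred",p)
q=blob(g,p,70,bool(g[int(p[1]),int(p[0])]<110))
x,y=p.astype(int);c=g[y-70:y+70,x-70:x+70]
_,m=cv2.threshold(c,0,255,cv2.THRESH_OTSU);cs,_=cv2.findContours(m,cv2.RETR_LIST,cv2.CHAIN_APPROX_NONE)
for k in cs:
    if cv2.contourArea(k)<300: continue
    r=cv2.minAreaRect(k);P=np.array([onz(d,T,b+[x-70,y-70],.07)[:2] for b in cv2.boxPoints(r)])
    e=P[1]-P[0];f=P[2]-P[1];L=e if e@e>f@f else f
    print(np.round(cv2.contourArea(k)),np.round(r[0],1)+[x-70,y-70],"ctr",P.mean(0).round(4),"size",np.round([np.linalg.norm(e),np.linalg.norm(f)],4),"ang",np.degrees(np.arctan2(L[1],L[0]))%180)
E
python3 plug.py
```

```text
eef_pos: [0.6158, -0.1436, 0.2136]
tool_rot: [[-0.999, -0.034, 0.018], [-0.034, 0.999, -0.001], [-0.018, -0.002, -1.0]]
eef_pos: [0.5893, -0.2629, 0.2017]
tool_rot: [[-0.964, -0.265, 0.001], [-0.265, 0.964, 0.0], [-0.001, -0.0, -1.0]]
time: 15.18
eef_pos: [0.5899, -0.2601, 0.2021]
tool_rot: [[-0.811, -0.586, 0.0], [-0.586, 0.811, 0.0], [-0.0, -0.0, -1.0]]
[ 0.5899293  -0.26008706  0.2021102 ] pred [319.16228013 191.17806659]
856.0 [318.5 191.5] ctr [ 0.5914 -0.2598] size [0.0362 0.0231] ang 35.06816502773876
2160.0 [318.5 190.5] ctr [ 0.5909 -0.2602] size [0.0375 0.0538] ang 36.93638189171805
```

The plug top measures 54 x 38 mm at (0.591, -0.260), 36°. The tool is aligned with it, so I descend.

```bash
python3 drive.py '1 -.001 -.0007 .033 0;1 0 0 .033 0;1 0 0 .033 0;1 0 0 .033 0;1 0 0 .03 0'|sed -n 2,3p
python3 drive.py '1 0 0 0 0;1 0 0 0 0;1 0 0 0 0'|sed -n 2,4p
```

```text
eef_pos: [0.5905, -0.2596, 0.0383]
tool_rot: [[-0.81, -0.586, -0.0], [-0.586, 0.81, 0.0], [0.0, 0.001, -1.0]]
eef_pos: [0.5919, -0.2606, 0.0423]
tool_rot: [[-0.809, -0.587, 0.002], [-0.587, 0.809, -0.001], [-0.001, -0.002, -1.0]]
wrist_force: [-0.3, -0.0, 0.7]
```

```bash
python3 drive.py '1 .001 0 .005 0;.6 0 0 0 0;.4 0 0 0 0;.3 0 0 0 0;.3 0 0 0 0'|sed -n 2,6p
python3 drive.py '.3 0 0 0 0;.3 0 0 0 0;.3 0 0 0 0;.3 0 0 0 0'|sed -n 2,6p
```

```text
eef_pos: [0.5906, -0.2609, 0.0365]
tool_rot: [[-0.809, -0.588, 0.001], [-0.588, 0.809, -0.001], [-0.001, -0.001, -1.0]]
wrist_force: [-2.8, 4.9, 25.1]
opening: 0.459
gripper_force: 58.7
eef_pos: [0.5908, -0.261, 0.0366]
tool_rot: [[-0.809, -0.588, 0.002], [-0.588, 0.809, -0.001], [-0.001, -0.002, -1.0]]
wrist_force: [-0.5, 0.5, 5.1]
opening: 0.458
gripper_force: 60.9
```

Gripped square (opening 39 mm). I check the socket's place in the earlier picture w8, taken with the top already aligned.

```bash
cat > sock.py <<'E'
from refine import *
def find(img,d,T,C=(.5685,-.0286)):
    g=cv2.cvtColor(img,cv2.COLOR_RGB2GRAY);p=proj(d,T,[*C,.08]);x,y=p.astype(int);r=75
    x0,y0=max(x-r,0),max(y-r,0);c=g[y0:y+r,x0:x+r];print("pred",p)
    seen=set()
    for th in range(50,230,6):
      for inv in(0,1):
        _,m=cv2.threshold(c,th,255,inv);cs,_=cv2.findContours(m,cv2.RETR_LIST,cv2.CHAIN_APPROX_NONE)
        for k in cs:
            a=cv2.contourArea(k)
            if a<500: continue
            q=cv2.minAreaRect(k)
            if a<.88*q[1][0]*q[1][1]: continue
            P=np.array([onz(d,T,b+[x0,y0],.08)[:2] for b in cv2.boxPoints(q)]);e=P[1]-P[0];f=P[2]-P[1];L=e if e@e>f@f else f
            sz=sorted([np.linalg.norm(e),np.linalg.norm(f)])
            if not(.022<sz[0]<.058 and .034<sz[1]<.072): continue
            key=tuple(np.round(P.mean(0),3))+(round(sz[1],3),)
            if key in seen: continue
            seen.add(key);print(th,inv,"ctr",P.mean(0).round(4),"size",np.round(sz,4),"ang",round(np.degrees(np.arctan2(L[1],L[0]))%180,1))
E
python3 - <<'E'
from sock import *
d=snapshot("wrist")
find(cv2.imread("pics/w8.png")[:,:,::-1].copy(),d,np.load("w8T.npy"))
find(np.load("i6.npy"),d,np.load("T6.npy"))
E
```

```text
pred [419.2671897 145.9413511]
pred [320.63524491  68.3806276 ]
128 0 ctr [ 0.569  -0.0282] size [0.0332 0.0448] ang 0.6
128 1 ctr [ 0.569  -0.0282] size [0.0313 0.0431] ang 2.5
140 0 ctr [ 0.5695 -0.0278] size [0.0341 0.0458] ang 2.6
140 1 ctr [ 0.5695 -0.0278] size [0.0323 0.044 ] ang 2.5
146 0 ctr [ 0.5691 -0.0278] size [0.034  0.0466] ang 0.6
```

The socket's chamfer rectangle (44 x 32 mm) lies at (0.569, -0.028), 2.5°, agreeing with the pivot geometry. I carry the plug there.

```bash
python3 drive.py '.3 0 0 -.0325 0;.3 0 0 -.0325 0;.3 0 0 -.0325 0;.3 0 0 -.0325 0;.3 0 0 0 6.7'|sed -n 2,3p
python3 drive.py '.3 0 0 0 6.7;.3 0 0 0 6.7;.3 0 0 0 6.7;.3 0 0 0 6.7;.3 0 0 0 0'|sed -n 2,3p
python3 drive.py '.3 .002 .0389 0 0;.3 .002 .0389 0 0;.3 .002 .0389 0 0;.3 .002 .0389 0 0;.3 .002 .0389 0 0'|sed -n 2,3p
python3 drive.py '.3 .002 .037 0 0;.3 0 0 0 0;.3 0 0 0 0;.3 0 0 0 0'|sed -n 1,6p
python3 - <<'E'
from h import *
s=manip.state();print(s["eef_pos"],tool(s,np.array([.5682,-.0283,.13])-s["eef_pos"]),np.degrees(np.arctan2(s["tool_rot"][1,1],s["tool_rot"][0,1])))
E
```

```text
eef_pos: [0.5929, -0.2623, 0.1732]
tool_rot: [[-0.873, -0.488, 0.01], [-0.488, 0.873, -0.006], [-0.006, -0.01, -1.0]]
eef_pos: [0.5893, -0.2602, 0.1636]
tool_rot: [[-0.999, -0.042, -0.003], [-0.042, 0.999, 0.001], [0.003, 0.002, -1.0]]
eef_pos: [0.5705, -0.0651, 0.1642]
tool_rot: [[-0.999, -0.047, -0.002], [-0.047, 0.999, 0.0], [0.002, 0.001, -1.0]]
time: 18.28
eef_pos: [0.5676, -0.0299, 0.1647]
tool_rot: [[-0.999, -0.046, -0.001], [-0.046, 0.999, -0.001], [0.001, -0.001, -1.0]]
wrist_force: [0.2, 0.7, -0.1]
opening: 0.462
gripper_force: 61.1
[ 0.56761696 -0.02986131  0.16469368] [-0.0007  0.0016  0.0347] 92.65670233179196
```

```bash
python3 drive.py '.3 -.0007 .0016 .02 0;.3 0 0 .022 0;.3 0 0 0 0;.3 0 0 0 0'|sed -n 2,4p
python3 - <<'E'
from h import *
s=manip.state();print(s["eef_pos"],tool(s,np.array([.5682,-.0283,.117])-s["eef_pos"]))
E
```

```text
eef_pos: [0.567, -0.0294, 0.1213]
tool_rot: [[-0.999, -0.043, -0.005], [-0.043, 0.999, 0.0], [0.005, 0.001, -1.0]]
wrist_force: [-0.3, -0.3, -1.2]
[ 0.56698553 -0.02940561  0.12130454] [-0.0013  0.001   0.0043]
```

```bash
python3 drive.py '.3 -.0015 .0012 .003 0;.3 0 0 0 0;.3 0 0 0 0'|sed -n 2,4p
python3 drive.py '.3 0 0 .003 0;.3 0 0 0 0;.3 0 0 0 0'|sed -n 2,4p
```

```text
eef_pos: [0.5709, -0.0275, 0.1216]
tool_rot: [[-0.999, -0.043, 0.002], [-0.043, 0.999, -0.0], [-0.002, -0.0, -1.0]]
wrist_force: [-0.4, 0.1, -0.4]
eef_pos: [0.5701, -0.027, 0.1175]
tool_rot: [[-0.999, -0.044, 0.0], [-0.044, 0.999, -0.0], [-0.0, -0.0, -1.0]]
wrist_force: [-0.2, 0.3, -1.4]
```

```bash
python3 drive.py '.3 0 0 .003 0;.3 0 0 0 0;.3 0 0 0 0'|sed -n 2,4p
```

```text
eef_pos: [0.5705, -0.027, 0.1163]
tool_rot: [[-0.999, -0.044, 0.002], [-0.044, 0.999, -0.0], [-0.002, -0.0, -1.0]]
wrist_force: [-2.1, -0.0, 4.9]
```

Touching the chamfer: x is 2 mm too far. I shift and press gently.

```bash
python3 drive.py '.3 .002 -.001 0 0;.3 0 0 0 0;.3 0 0 0 0'|sed -n 2,4p
python3 drive.py '.3 0 0 .003 0;.3 0 0 0 0;.3 0 0 0 0'|sed -n 2,4p
```

```text
eef_pos: [0.5684, -0.0282, 0.1144]
tool_rot: [[-0.999, -0.044, 0.001], [-0.044, 0.999, -0.0], [-0.001, -0.0, -1.0]]
wrist_force: [2.2, -0.1, -0.1]
eef_pos: [0.5683, -0.0281, 0.1105]
tool_rot: [[-0.999, -0.044, 0.0], [-0.044, 0.999, 0.0], [-0.0, -0.0, -1.0]]
wrist_force: [2.8, -0.7, -2.2]
```

```bash
python3 drive.py '.3 -.0005 0 .004 0;.3 0 0 0 0;.3 0 0 0 0'|sed -n 2,4p
python3 drive.py '.3 0 0 .004 0;.3 0 0 0 0;.3 0 0 0 0'|sed -n 2,4p
python3 drive.py '.3 0 0 .004 0;.3 0 0 0 0;.3 0 0 0 0'|sed -n 2,4p
```

```text
eef_pos: [0.5684, -0.0281, 0.1066]
tool_rot: [[-0.999, -0.044, -0.001], [-0.044, 0.999, 0.0], [0.001, 0.0, -1.0]]
wrist_force: [2.2, -0.4, -2.0]
eef_pos: [0.5684, -0.028, 0.1028]
tool_rot: [[-0.999, -0.044, -0.0], [-0.044, 0.999, 0.0], [0.0, 0.0, -1.0]]
wrist_force: [1.4, 0.5, -1.7]
eef_pos: [0.5684, -0.028, 0.0989]
tool_rot: [[-0.999, -0.044, -0.0], [-0.044, 0.999, 0.0], [0.0, 0.0, -1.0]]
wrist_force: [1.8, 0.4, -2.6]
```

```bash
python3 drive.py '.3 0 0 .003 0;.3 0 0 0 0;.3 0 0 0 0'|sed -n 2,4p
python3 drive.py '.3 0 0 .002 0;.3 0 0 0 0;.3 0 0 0 0'|sed -n 2,4p
```

```text
eef_pos: [0.5684, -0.028, 0.0966]
tool_rot: [[-0.999, -0.044, -0.0], [-0.044, 0.999, -0.0], [0.0, -0.0, -1.0]]
wrist_force: [0.2, -0.8, 0.8]
eef_pos: [0.5685, -0.0281, 0.0965]
tool_rot: [[-0.999, -0.044, 0.001], [-0.044, 0.999, -0.001], [-0.001, -0.001, -1.0]]
wrist_force: [-2.4, 1.6, 7.2]
```

The plug stopped at exactly the expected height (TCP 0.0966) with contact force. I release, rise clear and check from above.

```bash
python3 drive.py '.5 0 0 0 0;.65 0 0 0 0;.8 0 0 0 0;.8 0 0 0 0;.8 0 0 -.01 0'|sed -n 2,5p
python3 drive.py '.8 0 0 -.03 0;.8 0 0 -.04 0;.8 0 0 -.04 0;.8 .03 0 -.02 0;.8 .03 0 0 0'|sed -n 2,5p
python3 drive.py '.8 0 0 0 0;.8 0 0 0 0;.8 0 0 0 0'|sed -n 1,5p
python3 - <<'E'
from h import *
s,d,T=shot("wrist","w11.png");g=cv2.cvtColor(d["image"],cv2.COLOR_RGB2GRAY)
for n,P,sz in(("plug",[.5692,-.028,.13],(.036,.054)),("pin",[.6173,-.1112,.098],(.026,.026))):
    p=proj(d,T,P);x,y=p.astype(int);r=48;x0,y0=x-r,y-r;c=g[max(y0,0):y+r,x0:x+r];y0=max(y0,0);print(n,"pred",p);seen=set()
    for th in range(40,240,6):
      for k in cv2.findContours(cv2.threshold(c,th,255,0)[1],cv2.RETR_LIST,cv2.CHAIN_APPROX_NONE)[0]:
        if cv2.contourArea(k)<250: continue
        q=cv2.minAreaRect(k)
        if cv2.contourArea(k)<.7*q[1][0]*q[1][1]: continue
        C=onz(d,T,np.array(q[0])+[x0,y0],P[2])[:2];B=np.array([onz(d,T,b+[x0,y0],P[2])[:2] for b in cv2.boxPoints(q)])
        z=np.round(sorted([np.linalg.norm(B[1]-B[0]),np.linalg.norm(B[2]-B[1])]),3)
        key=(tuple(np.round(C,3)),tuple(z))
        if z[1]<.065 and key not in seen: seen.add(key);print("  ",th,C.round(4),z,round(q[2]))
print("scene/top")
S=shot("scene","s12.png");Tp=shot("top","t12.png")
E
```

```text
eef_pos: [0.5665, -0.0278, 0.1017]
tool_rot: [[-0.999, -0.044, -0.006], [-0.044, 0.999, 0.001], [0.006, 0.001, -1.0]]
wrist_force: [-0.1, -0.2, -0.0]
opening: 0.802
eef_pos: [0.5118, -0.0314, 0.2411]
tool_rot: [[-0.999, -0.044, 0.011], [-0.044, 0.999, -0.002], [-0.011, -0.003, -1.0]]
wrist_force: [0.2, -0.2, 1.5]
opening: 0.801
time: 22.2
eef_pos: [0.5089, -0.0307, 0.2346]
tool_rot: [[-0.999, -0.044, 0.001], [-0.044, 0.999, -0.0], [-0.001, -0.0, -1.0]]
wrist_force: [0.1, -0.2, -1.1]
opening: 0.795
plug pred [319.56682309 262.18560231]
   64 [ 0.5695 -0.028 ] [0.021 0.034] 0
   70 [ 0.5695 -0.028 ] [0.022 0.034] 0
   70 [ 0.5335 -0.0292] [0.017 0.037] 0
   76 [ 0.57  -0.028] [0.022 0.035] 90
   76 [ 0.534  -0.0296] [0.018 0.037] 0
   82 [ 0.5695 -0.028 ] [0.022 0.036] 0
   82 [ 0.5336 -0.0299] [0.02  0.038] 1
   88 [ 0.5695 -0.0276] [0.023 0.036] 0
   88 [ 0.534  -0.0294] [0.021 0.039] 1
   94 [ 0.57  -0.028] [0.024 0.037] 0
   100 [ 0.5695 -0.028 ] [0.024 0.038] 0
pin pred [239.34113048 284.31851431]
scene/top
```

The plug's top inset measures its known 36 x 23 mm at the height for fully home, centred at (0.5696, -0.028). One last check on the pin.

```bash
python3 - <<'E'
from h import *
s,d,T=shot("wrist");g=cv2.cvtColor(d["image"],cv2.COLOR_RGB2GRAY)
x,y=proj(d,T,[.6173,-.1112,.098]).astype(int)
q=cv2.HoughCircles(g[y-40:y+40,x-40:x+40],cv2.HOUGH_GRADIENT,1,10,param1=60,param2=9,minRadius=8,maxRadius=24)
for u in q[0][:5]: print(u, onz(d,T,u[:2]+[x-40,y-40],.098)[:2], "r mm", u[2]/d["fx"]*(T[2,3]-.098)*1e3)
S=shot("scene");Tp=shot("top")
for n,D in(("scene",S),("top",Tp)):
    x,y=proj(*D[1:],[.6173,-.1112,.098]).astype(int);g=cv2.cvtColor(D[1]["image"],cv2.COLOR_RGB2GRAY);print(n,x,y);print(g[y-8:y+20:2,x-14:x+15:2])
E
```

```text
[44.5 26.5 18.8] [ 0.5998709 -0.1058475] r mm 17.241934859178496
[31.5 37.5 22.3] [ 0.61377356 -0.12010747] r mm 20.45186903588748
[17.5 34.5 12.1] [ 0.61086136 -0.1347664 ] r mm 11.097203303984118
[16.5 15.5 11. ] [ 0.58837201 -0.13437413] r mm 10.088366639985562
[13.5 53.5 12.2] [ 0.63471622 -0.14064919] r mm 11.188915917494393
scene 301 263
[[206 137 255 255 255 254 255 255 255 254 255 255 255 255 255]
 [199 180 218 255 255 254 255 255 254 255 255 254 254 254 255]
 [158 200 107 248 255 255 255 217 249 255 255 254 254 254 255]
 [ 93 202 198 128 252 218 136 134 132 139 249 255 254 255 255]
 [102 101 211 157 133 134 138 136 140 135 190 255 255 255 255]
 [ 96  99 164 202 168 142 143 142 145 142 106 255 255 255 255]
 [ 78 103 101 162 175 136 144 143 142 148  61 255 255 255 255]
 [ 80  90 101 122 254  50 136 154 142  61  24 255 255 255 255]
 [ 85  76  79 248 249  49  63  62  57  60  28 255 255 255 255]
 [ 88  71 198 255 208  50  68  64  64  62  38 181 184 255 255]
 [ 84 108 255 255 235  45  68  63  61  59  38 172 187 242 255]
 [ 67 248 255 255 207 118  58  60  61  52 112 168 187 241 251
[... 323 characters left out ...]
5 111]
 [ 88 141 139 134 134 128 132 128 127 130 128 127 122 122 121]
 [105 142 141 142 140 139 139 134 135 133 131 133 132 131 127]
 [119 150 148 146 142 140 140 140 140 136 137 136 134 134 134]
 [140 157 156 154 150 146 147 144 143 148 140 141 142 135 140]
 [163 165 162 164 158 155 155 149 152 149 148 144 144 143 147]
 [176 173 171 173 166 163 162 161 159 158 158 155 150 151 149]
 [179 174 176 175 174 174 176 165 165 162 161 160 161 158 158]
 [175 173 173 177 175 176 176 176 173 171 169 164 164 166 152]
 [164 165 168 167 170 171 175 175 173 174 176 172 176 174 145]
 [154 154 160 159 162 164 167 164 168 173 174 172 177 178 118]
 [148 147 148 152 151 153 155 159 158 163 166 167 169 172  88]]
```

In the scene view the pin's top disc is at about (301,265), where a seated pin must be (301,263). I hand in.

```bash
python3 -c "
from station import manip, snapshot
print(manip.sign_off())"
```

```text
the job is handed in; nothing more can be done
None
```

The job is handed in at about 22 s of robot time: the turntable is aligned and locked with the thick pin and the plug is fully home by my force, height and camera checks; I didn't knowingly touch anything else, and no verdict came back.

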